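# Wind the rack-feed drilling vise up on a bar

## Robot

A 6-joint arm with a two-finger parallel gripper is mounted at the origin on the work surface. World frame = base frame: x ahead of the robot, y to its left, z up, the work surface at z = 0. Lengths are in m, angles in rad, forces in N, time in s.
With the tool pointing down it reaches from about 0.35 to 0.975 m from the base axis. Payload 4.9 kg.
Tool frame: the origin (TCP) lies at the very end of the fingers, on their centre line; the grasp point (between the pads) lies env.tcp_to_grasp behind it (env.tcp_to_grasp is the distance from the TCP to the grasp point, in m); z points along the fingers, y is the line along which they close (so a half turn about z gives the same grasp; the last joint's range is limited). The gripper opens to 85 mm and grips with 20 to 120 N. Pads are 22 mm wide; open, the fingers measure 114 mm over their backs; the gripper's body (76 mm by 85 mm) begins 54 mm behind the grasp point. The pads swing forward as they close: fully open they stand 13 mm farther back than shut.
Start: joints at [1.107, 0.053, 1.613, -0, 1.476, -0.119], TCP at [0.211, 0.588, 0.231] pointing down, gripper open.
Joint ranges: [-3.01, 3.01], [-1.01, 2.22], [0.06, 2.58], [-1.02, 4.17], [0.09, 2.62], [-3.14, 3.14]. Speed limits (rad/s): [2.57, 2.57, 3.14, 3.14, 3.14, 3.14].

## Interface

Orientations are given as a 3x3 rotation matrix whose columns are the frame's x, y, z axes.
In Python, from workcell import read_state, viewer, env gives the robot as it stands.
- The arm moves only by the tool step_arm, never from a script. Its argument "deltas" is a list of rows, each a list of 4 numbers: the shift along the tool's x, y, z as a fraction of full scale, then the turn about the tool's z as a fraction of full scale. In form: [[tx, ty, tz, spin], ...]. A call has 1 to 5 rows; each row shifts and turns the commanded pose from where the row before left it, along the tool's axes as they then stand; what a row does not reach is not made up. Full scale, the value 1, is 2 cm for a shift and 4 degrees for a turn. A row lasts 1/8 s, in which the tool goes at most 62.5 mm and 10.7 degrees, less where a joint would pass 70% of its speed; a pose out of reach is approached as far as the arm can. A call with a number of a shift or a turn outside -1 to 1 is refused whole. A call with a gripper value outside its range is refused whole. "grip" is the opening, from 0 (shut) to 1 (fully open), set as the call begins (left out, the last holds). The fingers move at their own pace and stop on an object; "newtons" is the grip in N (left out, the last holds). Time passes only in rows, so rows that do not move let the fingers close. It gives the time, the measured TCP pose, the force, the opening and the grip force at its end, in the units of the state.
- read_state(): the state, without advancing time (a new reading comes with each control period).
- viewer.camera(name): name is "scene" or "top" or "wrist"; returns a dict with "color" (480x640x3 uint8, blue, green, red), "fx", "fy", "cx", "cy" (pixels), "distortion" ([k1, k2, p1, p2, k3] as OpenCV has them; the pictures are not rectified), "eye" and "orientation" of the camera in the world. Camera axes: x right, y down, z forward; pixel columns grow to the right and rows downward; lengths in m; the calibration is good to about 2 mm. A picture is of the moment at which its call begins. There is no depth.
- env.job_done(): hands the job in; it is judged then, once.
The state is a dict: "clock": time; "q": joint angles; "joint_vel": joint speeds; "tau": joint torques, N m; "ee_pos": TCP position; "eef_rot": TCP orientation; "contact_force": force on the tool from outside, world axes, zero at the start; "ft_torque": the same for the moment, N m; "width": opening from 0.0 (shut) to 1.0 (fully open); "grip_force": force on a finger pad.
Only numpy, scipy, OpenCV 4.12 (cv2) and the standard library are available. Lean on these libraries where they do the work, as an engineer would, in place of code of your own. Each camera call takes 0.05 s, during which the arm holds its last target. There are 200 camera calls.

## Task

Lay the loose sawn aluminium bar in the trough of the green drilling vise, then wind the sliding jaw up with its wing knob, and only with the knob, until the bar is pushed home against the end stop and sits snug, finger-tight, between the two. Do not crank it hard: the end stop is only lightly clamped and must not be forced off its setting. Leave the bench as it is otherwise: the offcut, the oil bottle and the square stay put.

Things in the scene. Friction and masses are not known exactly. Their poses are not given: they have to be found in the camera images.
- vise: Rack-feed drilling vise bolted to the bench: green base 180 x 290 x 14 mm. Origin mid-underside; +y along the slide to the end stop, +z up, +x from the trough to the knob. The trough runs along y at x = -50 mm: a bed 20 mm above the bench between two guides 34 mm apart, their tops 31 mm above the bench. Nothing but the knob stands higher than 58 mm (64 mm: the end stop's screw).
- endstop: Fixed end stop, a steel block 50 mm wide (x), 24 mm long (y) across the trough at its +y end, set anew for each job and lightly clamped: a push above 22 N would shift it. Origin: middle of its stop face (towards the jaw), at bed height; the block reaches from there to +y and stands 38 mm above the bed. Axes as the vise.
- saddle: Sliding saddle with the steel jaw (70 mm wide, 36 mm high, with a thin rubber facing that gives 1 mm per 25 N). Origin: on the jaw's pushing face, mid-trough, 20 mm above the bed; axes as the vise. It slides to +y as the knob turns clockwise. Behind the jaw the green saddle (top 52 mm above the bench) reaches from 6 to 94 mm behind the face and 43 to 137 mm to +x. Move it by the knob only, never push it.
- knob_grip (a point): Grip point of the black wing knob on the saddle: on its turning axis, 85 mm above the bench, 50 mm behind the jaw face (-y) and 106 mm to +x of mid-trough; travels with the jaw. The wing is a bar 64 mm long, 16 mm thick, 34 mm high (63 to 97 mm above the bench), long side along this point's x axis, which turns with the knob; the boss below has 13 mm radius. Free space all round.
- knob (a joint): Turn of the knob, rad, positive clockwise from above. Its pinion rolls on a fixed rack: one full turn carries saddle, jaw and knob 100 mm to +y (15.9 mm per rad). Stops at 0 and 5.34. Drag of the slide about 9 N, felt as 0.15 N m at the knob; each newton of nip on the bar adds 0.016 N m. It stays where it is left and keeps a nip up to the drag.
- bar: Loose solid aluminium bar, 30 mm wide (x), 40 mm high (z), sawn to roughly 80 mm long (y; up to 2 mm off), about 0.26 kg. Origin mid-underside. It goes in the trough as it stands on the bench, long side along the trough, either end leading. Snug means held there by 3 to 22 N.
- offcut: Bystander: loose short stub of the same bar, 30 x 26 x 40 mm. Origin mid-underside.
- oil: Bystander: loose white cutting-oil bottle, 60 mm diameter, 150 mm tall. Origin mid-underside.
- square: Bystander: loose machinist's square lying flat, stock 22 x 75 x 14 mm, blade 110 mm long to -x. Origin under the middle of the stock.
Things that resemble listed ones, but are neither listed nor needed, are in the scene too. Leave any blue or yellow look-alike of the bar alone.

How it is judged:
By the outcome, as a careful person would: the job done as asked, in the order asked, and still so for the second after the job is handed in, with the robot touching nothing.
It also fails if it takes over 72 s, if anything falls off the work surface, if the arm or the gripper's body presses on something with over 40 N, if the wrist force passes 120 N, or if a joint passes its speed limit or range.

## Working session

There is one attempt and no reset: what is moved stays moved. The work goes in short steps, Python scripts to look and compute and a tool call to move; the robot and the scene stay as the last step left them, time stands still between calls to the robot, and variables do not carry over. Pictures are saved under pics/ and viewed, at most 10 in all, crops included, and the job is handed in when it is done.

Besides the shell and the picture viewer there is one more tool, called as a command line: name --pt "numbers of a row" for each row, then --argument value for the rest. step_arm: Moves the arm, as the interface text tells. Shift numbers are shares of 2 cm and turn numbers shares of 4 degrees, none past 1 either way. Its arguments: {"type":"object","properties":{"deltas":{"type":"array"},"grip":{"type":"number"},"newtons":{"type":"number"}},"required":["deltas"]}

```bash
mkdir -p pics
cat > h.py <<'E'
import numpy as np, cv2
from workcell import read_state, viewer, env
def cam(n):
    c=viewer.camera(n); c['K']=np.array([[c['fx'],0,c['cx']],[0,c['fy'],c['cy']],[0,0,1.]]); c['R']=np.array(c['orientation']).reshape(3,3); c['e']=np.array(c['eye']); c['d']=np.array(c['distortion'],float); return c
def ray(c,px):
    p=cv2.undistortPoints(np.array(px,float).reshape(-1,1,2),c['K'],c['d']).reshape(-1,2)
    return np.c_[p,np.ones(len(p))]@c['R'].T
def onz(c,px,z):
    r=ray(c,px); return c['e']+r*((z-c['e'][2])/r[:,2])[:,None]
def proj(c,P):
    return cv2.projectPoints((np.array(P,float).reshape(-1,3)-c['e'])@c['R'],np.zeros(3),np.zeros(3),c['K'],c['d'])[0].reshape(-1,2)
def tri(c1,p1,c2,p2):
    a,b=ray(c1,p1)[0],ray(c2,p2)[0]; a/=np.linalg.norm(a); b/=np.linalg.norm(b)
    s=np.linalg.lstsq(np.c_[a,-b],c2['e']-c1['e'],rcond=None)[0]
    A,B=c1['e']+s[0]*a,c2['e']+s[1]*b; return (A+B)/2,np.linalg.norm(A-B)
E
python3 - <<'E'
from h import *
import pickle
for n in ("scene","top","wrist"):
    c=cam(n); cv2.imwrite(f"pics/{n}0.png",c['color']); pickle.dump(c,open(n+"0.pkl","wb")); print(n,c['e'].round(3),c['R'].round(2).tolist(),c['fx'])
print(read_state(),env.tcp_to_grasp)
E
```

```text
scene [ 1.201 -0.514  0.887] [[0.58, 0.57, -0.58], [0.82, -0.41, 0.41], [-0.0, -0.72, -0.7]] 586.9063199596063
top [ 0.373 -0.059  1.013] [[-0.0, -0.99, 0.15], [-1.0, 0.0, 0.01], [-0.01, -0.15, -0.99]] 472.3354939040355
wrist [0.148 0.611 0.372] [[0.34, 0.91, 0.25], [0.94, -0.33, -0.09], [-0.0, 0.27, -0.96]] 339.2327294964262
{'clock': 0.15, 'q': array([ 1.10699010e+00,  5.32217321e-02,  1.61398313e+00,  2.59958557e-05,
        1.47601869e+00, -1.18968942e-01]), 'joint_vel': array([ 0.00133772, -0.00217802, -0.00145749,  0.00104204, -0.00034976,
        0.00038611]), 'tau': array([ 5.87694808e-05, -3.94247246e+01, -3.70718586e+01, -1.71752795e-04,
        4.72448766e-03,  8.45278493e-06]), 'ee_pos': array([0.21102981, 0.58777211, 0.2303325 ]), 'eef_rot': array([[-9.41129548e-01,  3.38045274e-01, -7.52734004e-04],
       [ 3.38046041e-01,  9.41128461e-01, -1.44702194e-03],
       [ 2.19260467e-04, -1.61629385e-03, -9.99998670e-01]]), 'contact_force': array([-0.41790683,  0.60170259,  0.24378983]), 'ft_torque': array([-0.0026002 , -0.02623653, -0.01337048]), 'grip_force': 0.0, 'width': 0.9983474881213514} 0.0187
```

View pics/top0.png

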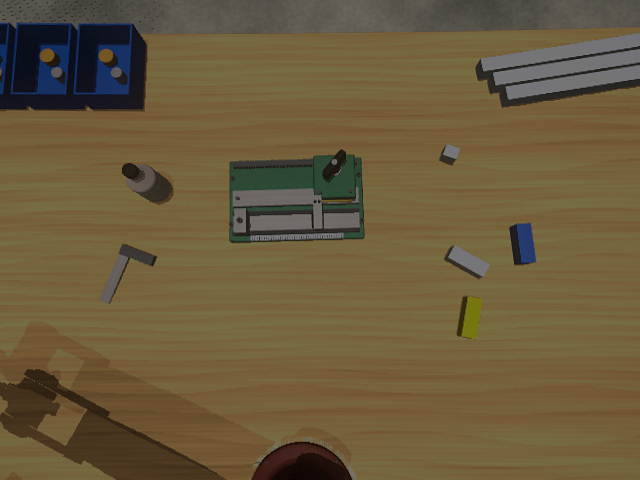

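View pics/scene0.png

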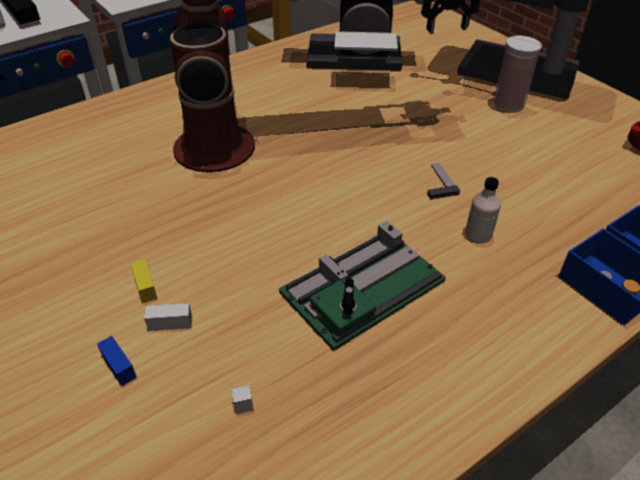

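The top view shows the vise at about (297,200), with its end stop at (240,222), jaw (318,212) and knob (335,165). Candidates for the bar:
- grey block (468,262)
- blue look-alike (523,244)
- yellow look-alike (471,317)
- short offcut (451,153)
- long stock rods (560,70)

The grey block at (468,262), scene (168,317), matches the description. I'll check it in a close crop.

Run:
```python
from h import *
import pickle
t=pickle.load(open("top0.pkl","rb"));s=pickle.load(open("scene0.pkl","rb"))
f=lambda im,x,y,w,h,k:cv2.convertScaleAbs(cv2.resize(im[y:y+h,x:x+w],None,fx=k,fy=k,interpolation=cv2.INTER_CUBIC),alpha=1.6)
a=np.hstack([f(t['color'],220,145,160,110,2.5),f(t['color'],435,210,64,44*2-22+0,1) if 0 else cv2.resize(f(t['color'],435,225,80,55,5),(400,275))])
b=np.hstack([f(s['color'],275,215,180,135,2.2222)[:300,:400],cv2.resize(f(s['color'],130,290,80,60,5),(400,300))])
cv2.imwrite("pics/crop0.png",np.vstack([a,b]))
# bar mask: grey bright
for n,c,box in(("top",t,(435,230,70,60)),("scene",s,(135,295,65,42))):
    x,y,w,h=box; hsv=cv2.cvtColor(c['color'][y:y+h,x:x+w],cv2.COLOR_BGR2HSV)
    for vmin in (40,110):
        m=((hsv[...,1]<60)&(hsv[...,2]>vmin)).astype(np.uint8)
        k=cv2.findContours(m,cv2.RETR_EXTERNAL,cv2.CHAIN_APPROX_NONE)[0]; k=max(k,key=cv2.contourArea)+np.array([x,y])
        print(n,vmin,cv2.contourArea(k),cv2.boxPoints(cv2.minAreaRect(k)).round(1).tolist(),cv2.approxPolyDP(k,2,True)[:,0].tolist())
```

```text
top 40 573.0 [[446.70001220703125, 257.29998779296875], [454.0, 244.10000610351562], [490.0, 264.1000061035156], [482.70001220703125, 277.29998779296875]] [[454, 245], [448, 257], [483, 276], [489, 264]]
top 110 514.0 [[448.1000061035156, 256.70001220703125], [454.79998779296875, 244.60000610351562], [490.0, 264.1000061035156], [483.29998779296875, 276.29998779296875]] [[455, 245], [449, 257], [484, 275], [489, 264]]
scene 40 1031.5 [[143.1999969482422, 305.5], [189.3000030517578, 302.5], [190.8000030517578, 327.0], [144.8000030517578, 330.0]] [[188, 304], [146, 306], [144, 318], [148, 329], [189, 327]]
scene 110 510.0 [[143.1999969482422, 305.5], [187.89999389648438, 302.6000061035156], [188.6999969482422, 315.3999938964844], [144.0, 318.29998779296875]] [[188, 304], [146, 306], [144, 318], [187, 315]]
```

View pics/crop0.png

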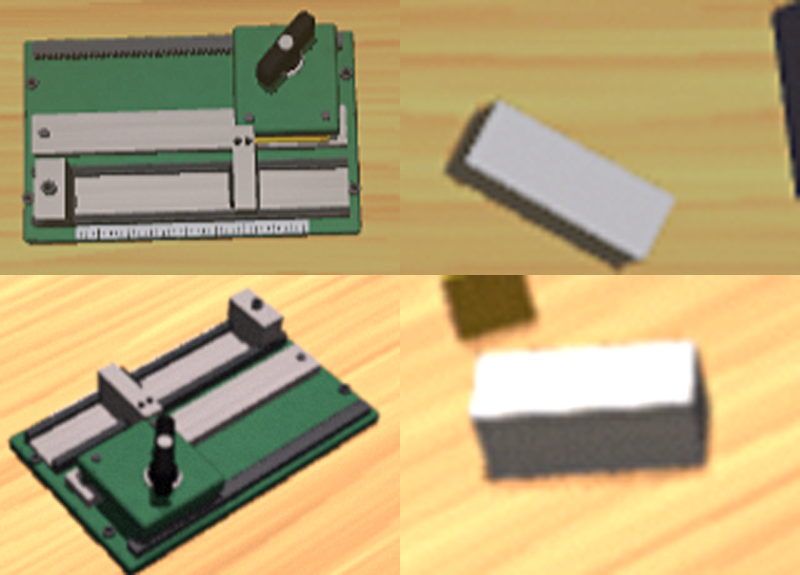

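Crop confirms it: a plain grey sawn bar with a roughly 80x30 top face. The jaw is at about top (314,212), the end-stop face at about (247,222) and the knob wing is tilted. Next I'll measure.

Run:
```python
from h import *
import pickle
t=pickle.load(open("top0.pkl","rb"));s=pickle.load(open("scene0.pkl","rb"))
# bar top corners: top view order vs scene order
T=[(454.5,244.5),(448.5,257),(484,276),(489.5,264)]
P=onz(t,T,.04); print("bar top@.04",P.round(4).tolist(),P.mean(0).round(4))
S=[(188.5,303.5),(145.5,305.5),(143.5,318),(187.5,315.5)]
Q=onz(s,S,.04); print(Q.round(4).tolist(),Q.mean(0).round(4))
print("tri centre",tri(t,np.mean(T,0),s,np.mean(S,0)))
c=lambda x,y:(220+x/2.5,145+y/2.5)
V=onz(t,[c(25,40),c(353,32),c(360,238),c(25,242)],.014);print("vise",V.round(3).tolist(),V.mean(0).round(4))
v=(V[0]+V[3]-V[1]-V[2]);print("yaw of vise +y",np.degrees(np.arctan2(v[1],v[0])))
print("jaw top face edges",onz(t,[c(234,130),c(234,208)],.056).round(4).tolist())
print("stop top edge",onz(t,[c(66,158),c(66,218)],.058).round(4).tolist())
print("knob",tri(t,c(286,42),s,(275+166/2.222,215+(442-275)/2.222)))
w=onz(t,[c(268,75),c(305,18)],.097); print("wing",w.round(3).tolist(),np.degrees(np.arctan2(*(w[1]-w[0])[[1,0]])))
```

```text
bar top@.04 [[0.5033, -0.3184, 0.04], [0.4774, -0.3049, 0.04], [0.4381, -0.3751, 0.04], [0.4626, -0.3876, 0.04]] [ 0.4703 -0.3465  0.04  ]
[[0.4774, -0.3029, 0.04], [0.4349, -0.3717, 0.04], [0.4608, -0.3869, 0.04], [0.5025, -0.3175, 0.04]] [ 0.4689 -0.3447  0.04  ]
tri centre (array([ 0.47027824, -0.34561935,  0.04183412]), np.float64(0.0010865781844159028))
vise [[0.694, 0.157, 0.014], [0.699, -0.131, 0.014], [0.517, -0.134, 0.014], [0.515, 0.153, 0.014]] [0.6062 0.0113 0.014 ]
yaw of vise +y 90.74099108031905
jaw top face edges [[0.6019, -0.0276, 0.056], [0.5363, -0.0276, 0.056]]
stop top edge [[0.5785, 0.1112, 0.058], [0.5283, 0.1101, 0.058]]
knob (array([ 0.66498636, -0.0693101 ,  0.09748121]), np.float64(0.0033503093070724557))
wing [[0.637, -0.056, 0.097], [0.684, -0.086, 0.097]] -32.49410560766268
```

```bash
cat >> h.py <<'E'
def plan(target,th1=None,n=None,start=None,th0=None):
    "rows to write: constant world velocity + spin to tool-x yaw th1 (deg)"
    st=read_state(); R=st['eef_rot']; p=np.array(st['ee_pos']) if start is None else np.array(start)
    th0=np.degrees(np.arctan2(R[1,0],R[0,0])) if th0 is None else th0
    th1=th0 if th1 is None else th1
    d=np.array(target)-p; turn=-(th1-th0)
    n=n or int(max(np.ceil(np.linalg.norm(d)/.02),np.ceil(abs(turn)/4)))
    print("n",n,"from",p.round(4),"th",round(th0,1))
    for i in range(n):
        a=np.radians(th0-turn*i/n); x=np.array([np.cos(a),np.sin(a),0]); y=np.array([np.sin(a),-np.cos(a),0])
        print([round(float(v),3) for v in (d@x/n/.02,d@y/n/.02,-d[2]/n/.02,turn/n/4)])
E
python3 -c "
from h import *
plan([.57,-.05,.26],90.7,35)"
```

```text
n 35 from [0.211  0.5878 0.2303] th 160.2
[-0.791, -0.684, -0.042, 0.497]
[-0.814, -0.656, -0.042, 0.497]
[-0.836, -0.628, -0.042, 0.497]
[-0.857, -0.598, -0.042, 0.497]
[-0.878, -0.568, -0.042, 0.497]
[-0.897, -0.537, -0.042, 0.497]
[-0.915, -0.506, -0.042, 0.497]
[-0.932, -0.474, -0.042, 0.497]
[-0.948, -0.441, -0.042, 0.497]
[-0.962, -0.408, -0.042, 0.497]
[-0.976, -0.375, -0.042, 0.497]
[-0.988, -0.341, -0.042, 0.497]
[-1.0, -0.306, -0.042, 0.497]
[-1.01, -0.271, -0.042, 0.497]
[-1.018, -0.236, -0.042, 0.497]
[-1.026, -0.201, -0.042, 0.497]
[-1.032, -0.165, -0.042, 0.497]
[-1.038, -0.129, -0.042, 0.497]
[-1.041, -0.093, -0.042, 0.497]
[-1.044, -0.057, -0.042, 0.497]
[-1.045, -0.021, -0.042, 0.497]
[-1.045, 0.016, -0.042, 0.497]
[-1.044, 0.052, -0.042, 0.497]
[-1.042, 0.088, -0.042, 0.497]
[-1.038, 0.124, -0.042, 0.497]
[-1.033, 0.16, -0.042, 0.497]
[-1.027, 0.196, -0.042, 0.497]
[-1.02, 0.231, -0.042, 0.497]
[-1.011, 0.266, -0.042, 0.497]
[-1.001, 0.301, -0.042, 0.497]
[-0.99, 0.336, -0.042, 0.497]
[-0.978, 0.37, -0.042, 0.497]
[-0.964, 0.404, -0.042, 0.497]
[-0.95, 0.437, -0.042, 0.497]
[-0.934, 0.47, -0.042, 0.497]
```

step_arm --pt "-0.8 -0.7 -0.04 0.5" --pt "-0.8 -0.65 -0.04 0.5" --pt "-0.85 -0.6 -0.04 0.5" --pt "-0.85 -0.6 -0.04 0.5" --pt "-0.9 -0.55 -0.04 0.5"

```text
clock: 0.78
ee_pos: [0.2641, 0.496, 0.2355]
eef_rot: [[-0.867, 0.499, 0.0], [0.499, 0.867, 0.0], [-0.0, 0.0, -1.0]]
contact_force: [-0.6, -0.1, 0.4]
width: 0.998
grip_force: 0.0
```

step_arm --pt "-0.9 -0.55 -0.04 0.5" --pt "-0.9 -0.5 -0.04 0.5" --pt "-0.95 -0.45 -0.04 0.5" --pt "-0.95 -0.45 -0.04 0.5" --pt "-0.95 -0.4 -0.04 0.5"

```text
clock: 1.4
ee_pos: [0.3151, 0.4054, 0.2394]
eef_rot: [[-0.767, 0.641, 0.0], [0.641, 0.767, 0.0], [-0.0, 0.0, -1.0]]
contact_force: [0.2, -0.2, -0.2]
width: 1.004
grip_force: 0.0
```

step_arm --pt "-1 -0.4 -0.04 0.5" --pt "-1 -0.35 -0.04 0.5" --pt "-1 -0.3 -0.04 0.5" --pt "-1 -0.25 -0.04 0.5" --pt "-1 -0.25 -0.04 0.5"

```text
clock: 2.02
ee_pos: [0.3659, 0.3137, 0.2434]
eef_rot: [[-0.644, 0.765, 0.0], [0.765, 0.644, 0.0], [-0.0, 0.0, -1.0]]
contact_force: [0.0, -0.2, -1.0]
width: 1.002
grip_force: 0.0
```

step_arm --pt "-1 -0.2 -0.04 0.5" --pt "-1 -0.15 -0.04 0.5" --pt "-1 -0.1 -0.04 0.5" --pt "-1 -0.1 -0.04 0.5" --pt "-1 -0.05 -0.04 0.5"

```text
clock: 2.65
ee_pos: [0.4153, 0.2259, 0.2474]
eef_rot: [[-0.502, 0.865, 0.0], [0.865, 0.502, 0.0], [-0.0, 0.0, -1.0]]
contact_force: [-0.0, 1.3, 0.2]
width: 0.999
grip_force: 0.0
```

step_arm --pt "-1 0 -0.04 0.5" --pt "-1 0 -0.04 0.5" --pt "-1 0.05 -0.04 0.5" --pt "-1 0.1 -0.04 0.5" --pt "-1 0.1 -0.04 0.5"

```text
clock: 3.28
ee_pos: [0.4639, 0.1384, 0.2514]
eef_rot: [[-0.344, 0.939, 0.0], [0.939, 0.344, 0.0], [-0.0, 0.0, -1.0]]
contact_force: [-0.2, 0.8, -0.4]
width: 1.001
grip_force: 0.0
```

step_arm --pt "-1 0.15 -0.04 0.5" --pt "-1 0.2 -0.04 0.5" --pt "-1 0.25 -0.04 0.5" --pt "-1 0.25 -0.04 0.5" --pt "-1 0.3 -0.04 0.5"

```text
clock: 3.9
ee_pos: [0.5143, 0.0486, 0.2554]
eef_rot: [[-0.176, 0.984, 0.0], [0.984, 0.176, 0.0], [0.0, 0.0, -1.0]]
contact_force: [-0.1, 0.1, 0.7]
width: 0.999
grip_force: 0.0
```

step_arm --pt "-1 0.35 -0.04 0.5" --pt "-1 0.35 -0.04 0.5" --pt "-1 0.4 -0.04 0.5" --pt "-1 0.45 -0.04 0.5" --pt "-1 0.45 -0.04 0.5"

```text
clock: 4.53
ee_pos: [0.5651, -0.0466, 0.2593]
eef_rot: [[-0.002, 1.0, -0.0], [1.0, 0.002, 0.0], [0.0, -0.0, -1.0]]
contact_force: [-0.6, 0.2, -0.1]
width: 0.996
grip_force: 0.0
```

Run:
```python
from h import *
import pickle
c=cam("wrist"); pickle.dump(c,open("w1.pkl","wb")); s=read_state(); print(s['ee_pos'],s['q'],s['clock'])
cv2.imwrite("pics/w1.png",cv2.convertScaleAbs(c['color'],alpha=1.6))
plan([.47,-.346,.2],60.7,15)
```

```text
[ 0.56588179 -0.04871274  0.25935193] [-2.16073775e-01 -9.87271489e-02  1.71523905e+00 -1.63690883e-03
  1.52398385e+00 -2.15387064e-01] 4.575
n 15 from [ 0.5659 -0.0487  0.2594] th 90.0
[-0.991, -0.319, 0.198, 0.488]
[-1.001, -0.285, 0.198, 0.488]
[-1.011, -0.251, 0.198, 0.488]
[-1.019, -0.216, 0.198, 0.488]
[-1.025, -0.181, 0.198, 0.488]
[-1.031, -0.146, 0.198, 0.488]
[-1.035, -0.111, 0.198, 0.488]
[-1.038, -0.076, 0.198, 0.488]
[-1.04, -0.041, 0.198, 0.488]
[-1.041, -0.005, 0.198, 0.488]
[-1.041, 0.03, 0.198, 0.488]
[-1.039, 0.066, 0.198, 0.488]
[-1.036, 0.101, 0.198, 0.488]
[-1.032, 0.136, 0.198, 0.488]
[-1.027, 0.171, 0.198, 0.488]
```

View pics/w1.png

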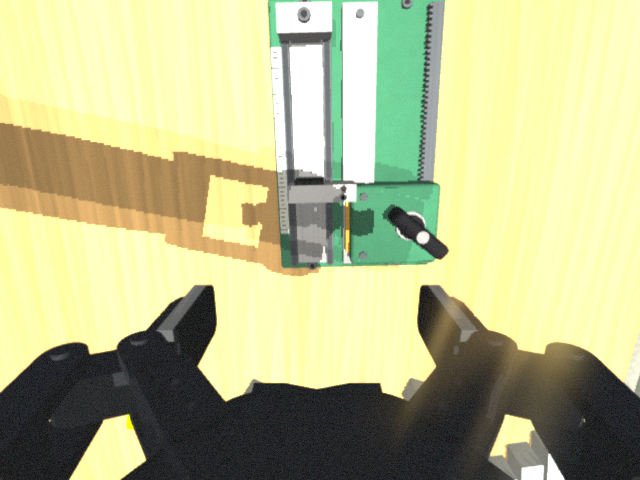

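The wrist view shows the stop's top front edge near row 31 (columns 277-332), the jaw's top front edge near row 185, the bed columns 290-325 and the knob cap (422,237). I'll move on to the bar and extract vise numbers from this same picture.

Run:
```python
from h import *
import pickle
c=pickle.load(open("w1.pkl","rb")); g=cv2.cvtColor(c['color'],cv2.COLOR_BGR2GRAY).astype(int)
for r in (60,100,150): print(r,g[r,270:345].tolist())
print("col305 rows 20-50",g[20:50,318].tolist()); print("col rows 175-200",g[172:204,300].tolist(),g[172:204,345].tolist())
t=pickle.load(open("top0.pkl","rb"))
print("knob",tri(t,(334.4,161.8),c,(422.5,237)), "stop corners",onz(c,[(277,32),(332,32)],.058).round(4).tolist(),"jaw",onz(c,[(290,185),(355,184)],.056).round(4).tolist())
w=onz(c,[(396,213),(440,250)],.097);print("wing",w.round(3).tolist(),np.degrees(np.arctan2(*(w[1]-w[0])[[1,0]])))
```

```text
60 [143, 170, 211, 219, 219, 219, 220, 219, 218, 218, 214, 160, 110, 83, 76, 74, 73, 83, 100, 104, 169, 205, 212, 212, 211, 210, 214, 211, 212, 214, 216, 214, 212, 215, 214, 215, 214, 214, 214, 212, 213, 212, 211, 212, 214, 216, 216, 215, 215, 217, 217, 209, 137, 109, 94, 80, 76, 76, 75, 83, 105, 104, 113, 116, 116, 116, 117, 117, 114, 116, 114, 112, 103, 204, 211]
100 [200, 198, 150, 154, 209, 218, 216, 217, 218, 219, 221, 220, 215, 148, 99, 77, 79, 79, 78, 91, 96, 98, 195, 215, 214, 214, 212, 212, 212, 215, 217, 217, 216, 214, 216, 216, 218, 219, 217, 216, 214, 217, 214, 214, 214, 215, 219, 220, 216, 215, 216, 217, 211, 130, 108, 85, 77, 74, 75, 79, 94, 103, 114, 116, 115, 113, 115, 114, 114, 114, 112, 76, 98, 207, 213]
150 [173, 174, 174, 175, 168, 124, 178, 215, 204, 202, 202, 204, 218, 219, 214, 147, 105, 82, 77, 77, 79, 89, 106, 116, 175, 210, 213, 211, 211, 208, 212, 213, 212, 214, 214, 214, 215, 215, 216, 217, 214, 213, 214, 213, 211, 211, 214, 216, 215, 214, 211, 212, 215, 207, 123, 108, 86, 76, 80, 78, 82, 107, 102, 97, 110, 111, 111, 113, 111, 112, 112, 109, 92, 171, 207]
col305 rows 20-50 [203, 201, 203, 207, 204, 206, 205, 207, 207, 205, 203, 154, 91, 55, 52, 52, 52, 55, 51, 53, 51, 55, 66, 83, 109, 201, 210, 213, 213, 213]
col rows 175-200 [109, 109, 110, 109, 92, 62, 37, 17, 16, 24, 30, 30, 38, 81, 106, 111, 110, 112, 111, 111, 113, 110, 110, 110, 110, 109, 112, 112, 111, 110, 103, 89] [177, 175, 174, 176, 175, 176, 177, 169, 130, 79, 65, 77, 137, 156, 122, 78, 61, 71, 80, 91, 105, 144, 145, 102, 64, 57, 63, 101, 144, 151, 131, 119]
knob (array([ 0.66736136, -0.07083016,  0.08909311]), np.float64(0.0011817133758852722)) stop corners [[0.5302, 0.1133, 0.058], [0.58, 0.1134, 0.058]] jaw [[0.5392, -0.0256, 0.056], [0.6053, -0.0245, 0.056]]
wing [[0.639, -0.046, 0.097], [0.683, -0.081, 0.097]] -39.0494697451084
```

step_arm --pt "-1 -0.3 0.2 0.5" --pt "-1 -0.3 0.2 0.5" --pt "-1 -0.25 0.2 0.5" --pt "-1 -0.2 0.2 0.5" --pt "-1 -0.2 0.2 0.5"

```text
clock: 5.2
ee_pos: [0.5323, -0.1448, 0.239]
eef_rot: [[0.172, 0.985, -0.0], [0.985, -0.172, -0.0], [-0.0, -0.0, -1.0]]
contact_force: [1.2, -0.3, 0.2]
width: 1.001
grip_force: 0.0
```

step_arm --pt "-1 -0.15 0.2 0.5" --pt "-1 -0.1 0.2 0.5" --pt "-1 -0.1 0.2 0.5" --pt "-1 -0.05 0.2 0.5" --pt "-1 0 0.2 0.5"

```text
clock: 5.82
ee_pos: [0.5009, -0.2401, 0.2191]
eef_rot: [[0.34, 0.94, 0.0], [0.94, -0.34, -0.0], [0.0, 0.0, -1.0]]
contact_force: [0.3, -0.8, 0.1]
width: 1.002
grip_force: 0.0
```

Run:
```python
from h import *
import pickle
c=pickle.load(open("w1.pkl","rb"))
for r,a,b in((60,289.7,321.6),(100,291.7,322.6),(150,293.7,323.6)):
    P=onz(c,[(a,r),(b,r)],.02); print(P.round(4).tolist(),P.mean(0))
plan([.4700,-.346,.085],60.7,6)
```

```text
[[0.5385, 0.0978, 0.02], [0.5712, 0.0978, 0.02]] [0.55487864 0.09778204 0.02      ]
[[0.5399, 0.0592, 0.02], [0.5725, 0.0592, 0.02]] [0.55620277 0.05921243 0.02      ]
[[0.5412, 0.0078, 0.02], [0.5739, 0.0079, 0.02]] [0.55755366 0.00784633 0.02      ]
n 6 from [ 0.5009 -0.2401  0.2191] th 70.1
[-0.918, 0.058, 1.117, 0.392]
[-0.916, 0.083, 1.117, 0.392]
[-0.913, 0.108, 1.117, 0.392]
[-0.91, 0.133, 1.117, 0.392]
[-0.906, 0.158, 1.117, 0.392]
[-0.901, 0.183, 1.117, 0.392]
```

step_arm --pt "-0.9 0.05 1 0.4" --pt "-0.9 0.1 1 0.4" --pt "-0.9 0.1 1 0.4" --pt "-0.9 0.15 1 0.4" --pt "-0.9 0.15 1 0.4"

```text
clock: 6.45
ee_pos: [0.4759, -0.3271, 0.1176]
eef_rot: [[0.467, 0.884, -0.0], [0.884, -0.467, 0.0], [0.0, -0.001, -1.0]]
contact_force: [-0.0, 0.3, 0.1]
width: 0.998
grip_force: 0.0
```

step_arm --pt "-0.9 0.2 0.9 0.35" --pt "0 0 0.8 0" --pt "0 0 0.8 0" --pt "0 0 0 0"

```text
clock: 6.95
ee_pos: [0.4708, -0.3425, 0.0674]
eef_rot: [[0.487, 0.874, -0.002], [0.874, -0.487, 0.002], [0.001, -0.003, -1.0]]
contact_force: [0.4, -0.4, -0.9]
width: 0.997
grip_force: 0.0
```

Run:
```python
from h import *
s=read_state(); print(s['ee_pos'],s['contact_force'])
c=cam("wrist"); cv2.imwrite("pics/w2.png",cv2.convertScaleAbs(c['color'],alpha=1.4))
plan([.470,-.346,.015],60.7)
```

```text
[ 0.47079653 -0.34250552  0.06737349] [ 0.40122786 -0.38581786 -0.93117962]
n 3 from [ 0.4714 -0.3431  0.0686] th 60.9
[-0.054, 0.003, 0.894, 0.016]
[-0.054, 0.003, 0.894, 0.016]
[-0.054, 0.003, 0.894, 0.016]
```

View pics/w2.png

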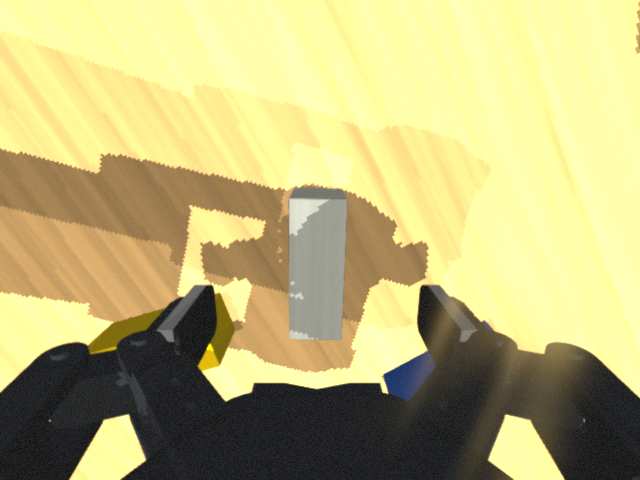

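The bar stands aligned and centred between the open fingers (top face columns 289-346, rows 198-339), with yellow (165,330) and blue (410,375) clear of the fingers. Descending and gripping.

step_arm --pt "-0.05 0 0.9 0" --pt "-0.05 0 0.9 0" --pt "-0.05 0 0.85 0" --pt "0 0 0 0"

```text
clock: 7.5
ee_pos: [0.4686, -0.3452, 0.0136]
eef_rot: [[0.487, 0.873, -0.003], [0.873, -0.487, 0.003], [0.001, -0.005, -1.0]]
contact_force: [-0.9, 0.3, 0.0]
width: 0.999
grip_force: 0.0
```

step_arm --pt "0 0 0 0" --pt "0 0 0 0" --pt "0 0 0 0" --pt "0 0 0 0" --grip 0 --newtons 40

```text
clock: 8.0
ee_pos: [0.4705, -0.347, 0.0172]
eef_rot: [[0.487, 0.873, 0.001], [0.873, -0.487, -0.001], [-0.0, 0.002, -1.0]]
contact_force: [0.0, 0.4, 2.9]
width: 0.344
grip_force: 41.8
```

step_arm --pt "0 0 0 0" --pt "0 0 -0.5 0" --pt "0 0 -1 0" --pt "0 0 -1 0" --pt "0 0 -1 0"

```text
clock: 8.62
ee_pos: [0.4703, -0.3468, 0.0884]
eef_rot: [[0.487, 0.873, 0.001], [0.873, -0.487, -0.001], [-0.0, 0.001, -1.0]]
contact_force: [0.3, -0.2, -2.8]
width: 0.342
grip_force: 41.2
```

Run:
```python
from h import *
s=read_state(); print(s['ee_pos'],s['width'])
plan([.556,.055,.12],91.3,22)
```

```text
[ 0.47034454 -0.34676145  0.08839654] 0.34198030632285803
n 22 from [ 0.4703 -0.3468  0.0884] th 60.8
[0.892, -0.275, -0.072, -0.346]
[0.899, -0.253, -0.072, -0.346]
[0.904, -0.231, -0.072, -0.346]
[0.91, -0.209, -0.072, -0.346]
[0.915, -0.187, -0.072, -0.346]
[0.919, -0.165, -0.072, -0.346]
[0.923, -0.143, -0.072, -0.346]
[0.926, -0.121, -0.072, -0.346]
[0.928, -0.098, -0.072, -0.346]
[0.931, -0.076, -0.072, -0.346]
[0.932, -0.053, -0.072, -0.346]
[0.933, -0.031, -0.072, -0.346]
[0.934, -0.008, -0.072, -0.346]
[0.934, 0.014, -0.072, -0.346]
[0.933, 0.037, -0.072, -0.346]
[0.932, 0.059, -0.072, -0.346]
[0.93, 0.082, -0.072, -0.346]
[0.928, 0.104, -0.072, -0.346]
[0.925, 0.127, -0.072, -0.346]
[0.922, 0.149, -0.072, -0.346]
[0.918, 0.171, -0.072, -0.346]
[0.913, 0.193, -0.072, -0.346]
```

step_arm --pt "0.9 -0.3 -0.2 -0.35" --pt "0.9 -0.25 -0.2 -0.35" --pt "0.9 -0.25 -0.2 -0.35" --pt "0.9 -0.2 -0.2 -0.35" --pt "0.9 -0.2 -0.2 -0.35"

```text
clock: 9.25
ee_pos: [0.4886, -0.2535, 0.1062]
eef_rot: [[0.375, 0.927, -0.001], [0.927, -0.375, 0.0], [0.0, -0.001, -1.0]]
contact_force: [-0.2, -0.3, -1.9]
width: 0.346
grip_force: 41.2
```

step_arm --pt "0.95 -0.15 -0.2 -0.35" --pt "0.95 -0.15 -0.2 -0.35" --pt "0.95 -0.1 -0.2 -0.35" --pt "0.95 -0.1 0 -0.35" --pt "0.95 -0.1 0 -0.35"

```text
clock: 9.88
ee_pos: [0.5089, -0.1602, 0.1182]
eef_rot: [[0.26, 0.966, -0.0], [0.966, -0.26, 0.0], [0.0, -0.0, -1.0]]
contact_force: [-0.6, -0.9, -1.7]
width: 0.343
grip_force: 41.2
```

step_arm --pt "0.95 -0.05 0 -0.35" --pt "0.95 -0.05 0 -0.35" --pt "0.95 0 0 -0.35" --pt "0.95 0 0 -0.35" --pt "0.95 0.05 0 -0.35"

```text
clock: 10.5
ee_pos: [0.5283, -0.0672, 0.1183]
eef_rot: [[0.14, 0.99, 0.0], [0.99, -0.14, 0.0], [0.0, 0.0, -1.0]]
contact_force: [-0.9, 0.7, -1.7]
width: 0.339
grip_force: 41.2
```

step_arm --pt "0.95 0.05 0 -0.35" --pt "0.95 0.1 0 -0.35" --pt "0.95 0.1 0 -0.35" --pt "0.95 0.15 0 -0.35" --pt "0.95 0.15 0 -0.35"

```text
clock: 11.12
ee_pos: [0.5482, 0.0265, 0.1183]
eef_rot: [[0.019, 1.0, 0.0], [1.0, -0.019, 0.0], [0.0, 0.0, -1.0]]
contact_force: [0.5, 0.2, -3.0]
width: 0.34
grip_force: 41.2
```

Run:
```python
from h import *
plan([.556,.055,.085],91.3,3)
```

```text
n 3 from [0.5482 0.0265 0.1183] th 88.9
[0.478, 0.121, 0.555, -0.197]
[0.476, 0.128, 0.555, -0.197]
[0.474, 0.135, 0.555, -0.197]
```

step_arm --pt "0.4 0.15 0.5 -0.2" --pt "0.4 0.15 0.5 -0.2" --pt "0.4 0.1 0.5 -0.2" --pt "0 0 0 0"

```text
clock: 11.62
ee_pos: [0.555, 0.0494, 0.0865]
eef_rot: [[-0.022, 1.0, -0.003], [1.0, 0.022, 0.0], [0.0, -0.003, -1.0]]
contact_force: [-0.8, -0.2, -2.3]
width: 0.342
grip_force: 41.2
```

Run:
```python
from h import *
import pickle
s=read_state(); print(s['ee_pos'],s['eef_rot'].round(3)[:2,0])
c=cam("wrist"); pickle.dump(c,open("w3.pkl","wb"))
im=cv2.convertScaleAbs(c['color'],alpha=1.4)
# projected expected trough inner walls (z=.031) and bar sides if lowered
for x in (.539,.573):
    p=proj(c,[[x,.02,.031],[x-.0015*0,.10,.031]]); print(x,p.round(1).tolist())
cv2.imwrite("pics/w3.png",im)
plan([.556,.055,.0],91.3,1)
```

```text
[0.55495759 0.04940916 0.08650003] [-0.022  1.   ]
0.539 [[289.2, 294.8], [289.3, 167.4]]
0.573 [[342.6, 295.9], [348.5, 168.8]]
n 1 from [0.5555 0.0491 0.0873] th 91.3
[0.294, 0.033, 4.366, -0.012]
```

View pics/w3.png

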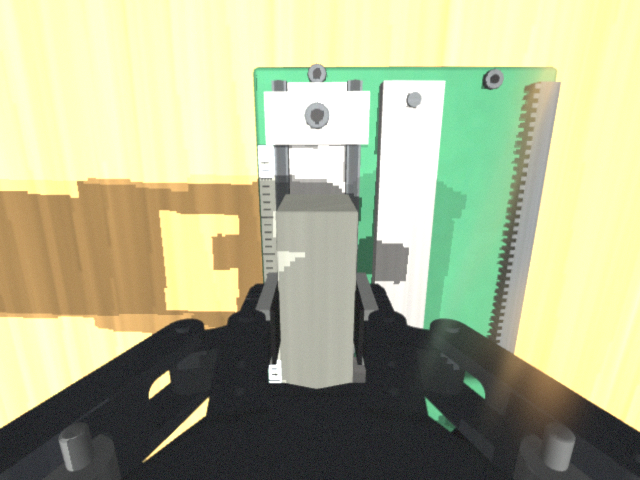

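The bar's front end shows columns 279-356 at rows 195-208. The bed is seen at columns 288-346 near row 170, between dark guides, with the stop's front edge at row 145.

Run:
```python
from h import *
import pickle
c=pickle.load(open("w3.pkl","rb")); g=cv2.cvtColor(c['color'],cv2.COLOR_BGR2GRAY).astype(int)
print(g[165,268:366].tolist()); print(g[188,268:366].tolist()); print(g[140:152,310].tolist(), g[185:216,318].tolist())
print("bar top front",onz(c,[(279,208),(356,208)],.11).round(4).tolist(),"bot",onz(c,[(283,195),(352,195)],.07).round(4).tolist())
for r in(165,188): print(onz(c,[(288,r),(346,r)],.02).round(4).tolist())
print("stop",onz(c,[(264.5,145),(370,145)],.058).round(4).tolist())
```

```text
[240, 240, 241, 241, 241, 240, 209, 146, 121, 100, 92, 91, 93, 90, 90, 90, 89, 94, 124, 125, 96, 160, 199, 210, 230, 233, 232, 233, 232, 231, 232, 234, 233, 233, 233, 232, 232, 232, 234, 236, 234, 233, 232, 232, 234, 234, 235, 236, 236, 235, 234, 235, 235, 233, 233, 233, 232, 231, 232, 231, 232, 232, 234, 235, 235, 236, 235, 234, 233, 233, 234, 235, 235, 235, 231, 161, 129, 83, 90, 120, 117, 99, 90, 91, 91, 91, 89, 93, 90, 98, 127, 128, 134, 139, 141, 140, 141, 140]
[133, 133, 131, 133, 133, 130, 126, 87, 61, 53, 53, 51, 49, 51, 48, 51, 51, 51, 53, 56, 54, 56, 91, 98, 97, 95, 98, 97, 96, 96, 97, 95, 96, 97, 96, 94, 96, 96, 96, 99, 98, 96, 96, 94, 96, 98, 99, 96, 97, 98, 97, 96, 97, 96, 99, 96, 95, 97, 94, 95, 95, 95, 96, 100, 97, 99, 99, 97, 98, 97, 107, 152, 155, 163, 204, 206, 193, 97, 105, 106, 91, 82, 80, 79, 79, 83, 85, 84, 86, 99, 107, 113, 122, 120, 120, 119, 119, 114]
[239, 239, 237, 227, 171, 112, 121, 144, 210, 232, 233, 233] [99, 99, 96, 97, 97, 100, 98, 95, 98, 97, 99, 96, 98, 97, 96, 97, 97, 91, 96, 96, 95, 95, 98, 100, 100, 96, 112, 121, 128, 127, 128]
bar top front [[0.5416, 0.0924, 0.11], [0.569, 0.093, 0.11]] bot [[0.5392, 0.0905, 0.07], [0.5716, 0.0912, 0.07]]
[[0.5373, 0.1005, 0.02], [0.5724, 0.1013, 0.02]]
[[0.5373, 0.0866, 0.02], [0.573, 0.0874, 0.02]]
stop [[0.5291, 0.1128, 0.058], [0.5804, 0.114, 0.058]]
```

step_arm --pt "0.1 0.03 0.6 0" --pt "0 0 0.6 0" --pt "0 0 0.6 0" --pt "0 0 0.2 0" --pt "0 0 0.2 0"

```text
clock: 12.3
ee_pos: [0.5566, 0.0511, 0.044]
eef_rot: [[-0.022, 1.0, -0.0], [1.0, 0.022, -0.0], [-0.0, -0.0, -1.0]]
contact_force: [0.1, -0.6, -2.6]
width: 0.347
grip_force: 41.2
```

step_arm --pt "0 0 0.1 0" --pt "0 0 0.1 0" --pt "0 0 0.05 0" --pt "0 0 0 0"

```text
clock: 12.8
ee_pos: [0.5566, 0.0511, 0.0394]
eef_rot: [[-0.022, 1.0, 0.0], [1.0, 0.022, -0.0], [-0.0, 0.0, -1.0]]
contact_force: [-0.1, 0.7, -1.6]
width: 0.342
grip_force: 41.2
```

Bar bottom is about 23 mm up, inside the guides. A little more to touch the bed.

step_arm --pt "0 0 0.05 0" --pt "0 0 0.05 0" --pt "0 0 0 0"

```text
clock: 13.18
ee_pos: [0.5566, 0.0511, 0.0373]
eef_rot: [[-0.022, 1.0, -0.0], [1.0, 0.022, 0.0], [0.0, -0.0, -1.0]]
contact_force: [-0.1, 0.2, -2.4]
width: 0.34
grip_force: 41.3
```

step_arm --pt "0 0 0.03 0" --pt "0 0 0 0"

```text
clock: 13.42
ee_pos: [0.5567, 0.0511, 0.0372]
eef_rot: [[-0.022, 1.0, -0.0], [1.0, 0.022, -0.0], [-0.0, -0.0, -1.0]]
contact_force: [-2.0, -0.2, 1.2]
width: 0.341
grip_force: 41.7
```

step_arm --pt "0 0 0 0" --pt "0 0 0 0" --pt "0 0 -0.3 0" --pt "0 0 -1 0" --pt "0 0 -1 0" --grip 0.55

```text
clock: 14.05
ee_pos: [0.5571, 0.0511, 0.0847]
eef_rot: [[-0.022, 1.0, 0.001], [1.0, 0.022, -0.0], [-0.0, 0.001, -1.0]]
contact_force: [1.5, -0.5, -0.2]
width: 0.546
grip_force: 0.0
```

step_arm --pt "0 0 -1 0" --pt "0 0 -1 0" --pt "0 0 -1 0" --pt "0 0 -0.5 0"

```text
clock: 14.55
ee_pos: [0.5573, 0.0511, 0.1548]
eef_rot: [[-0.022, 1.0, 0.002], [1.0, 0.022, -0.0], [-0.0, 0.002, -1.0]]
contact_force: [-0.2, 0.9, 0.6]
width: 0.549
grip_force: 0.0
```

Run:
```python
from h import *
plan([.664,-.075,.14],145,13)
```

```text
n 13 from [0.5573 0.0511 0.1548] th 91.2
[-0.494, 0.4, 0.057, -1.034]
[-0.521, 0.363, 0.057, -1.034]
[-0.546, 0.324, 0.057, -1.034]
[-0.568, 0.284, 0.057, -1.034]
[-0.587, 0.243, 0.057, -1.034]
[-0.603, 0.2, 0.057, -1.034]
[-0.616, 0.156, 0.057, -1.034]
[-0.625, 0.111, 0.057, -1.034]
[-0.632, 0.065, 0.057, -1.034]
[-0.635, 0.02, 0.057, -1.034]
[-0.635, -0.026, 0.057, -1.034]
[-0.631, -0.072, 0.057, -1.034]
[-0.624, -0.117, 0.057, -1.034]
```

step_arm --pt "-0.5 0.4 0 -1" --pt "-0.5 0.35 0 -1" --pt "-0.55 0.3 0 -1" --pt "-0.55 0.3 0 -1" --pt "-0.6 0.25 0 -1" --grip 0.8

```text
clock: 15.18
ee_pos: [0.597, 0.0025, 0.1523]
eef_rot: [[-0.365, 0.931, -0.001], [0.931, 0.365, 0.0], [0.001, -0.001, -1.0]]
contact_force: [-0.8, 0.1, 0.4]
width: 0.797
grip_force: 0.0
```

step_arm --pt "-0.6 0.2 0 -1" --pt "-0.6 0.15 0 -1" --pt "-0.65 0.1 0 -1" --pt "-0.65 0.05 0 -1" --pt "-0.65 0 0 -1"

```text
clock: 15.8
ee_pos: [0.6368, -0.0479, 0.1523]
eef_rot: [[-0.661, 0.75, -0.001], [0.75, 0.661, 0.0], [0.001, -0.001, -1.0]]
contact_force: [0.0, 1.0, -0.0]
width: 0.801
grip_force: 0.0
```

step_arm --pt "-0.65 0 0.2 -1" --pt "-0.65 -0.05 0.2 -1" --pt "-0.6 -0.1 0.2 -1" --pt "0 0 0 0"

```text
clock: 16.3
ee_pos: [0.6615, -0.0769, 0.1398]
eef_rot: [[-0.8, 0.6, -0.002], [0.6, 0.8, 0.0], [0.002, -0.001, -1.0]]
contact_force: [-0.5, -1.0, -0.3]
width: 0.798
grip_force: 0.0
```

Run:
```python
from h import *
import pickle
s=read_state(); print(s['ee_pos'],s['q'].round(3),s['clock'])
c=cam("wrist"); pickle.dump(c,open("w4.pkl","wb"))
cv2.imwrite("pics/w4.png",cv2.convertScaleAbs(c['color'],alpha=1.6))
t=cam("top"); pickle.dump(t,open("t4.pkl","wb"))
plan([.664,-.075,.14],145,1)
```

```text
[ 0.66147481 -0.0769374   0.13982639] [-0.227  0.216  1.59  -0.     1.338 -1.155] 16.3
n 1 from [ 0.6614 -0.0763  0.1404] th 143.2
[-0.063, 0.131, 0.019, -0.456]
```

View pics/w4.png

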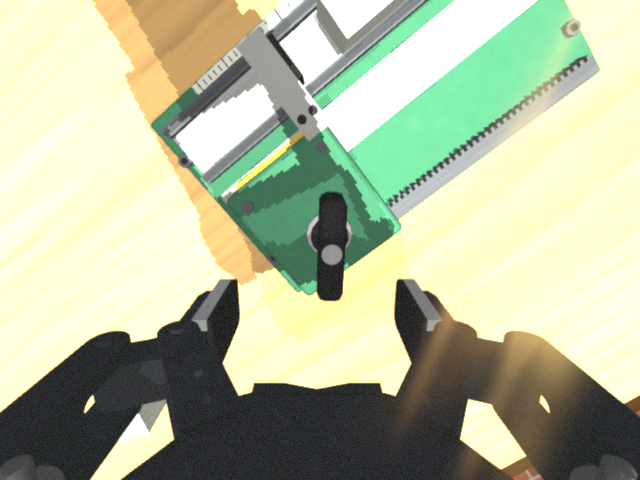

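The wing shows from (333,194) to (330,299), cap (331,254), between the fingers and nearly aligned with them. The bar is in the trough at (370,20).

Run:
```python
from h import *
import pickle
c=pickle.load(open("w4.pkl","rb")); g=cv2.cvtColor(c['color'],cv2.COLOR_BGR2GRAY).astype(int)
x0,y0=300,185; m=(g[185:305,300:360]<25).astype(np.uint8)
k=max(cv2.findContours(m,0,cv2.CHAIN_APPROX_NONE)[0],key=cv2.contourArea)[:,0]+[x0,y0]
for r in range(195,301,15):
    q=k[k[:,1]==r][:,0]; print(r,q.min() if len(q) else 0,q.max() if len(q) else 0)
t=pickle.load(open("w1.pkl","rb"))
print("cap",tri(t,(422.5,237),c,(331.5,254)))
P=onz(c,[(333,194),(330,299),(331.5,254)],.097);print(P.round(4).tolist(),P[:2].mean(0))
d=P[0]-P[1];print(np.degrees(np.arctan2(d[1],d[0])),np.hypot(*d[:2]))
```

```text
195 0 0
210 0 0
225 0 0
240 0 0
255 0 0
270 317 341
285 318 341
300 0 0
cap (array([ 0.66490947, -0.06828602,  0.09791901]), np.float64(0.00035036921222274237))
[[0.6374, -0.0473, 0.097], [0.6874, -0.086, 0.097], [0.665, -0.0685, 0.097]] [ 0.66244299 -0.0666298   0.097     ]
142.24541451961596 0.06322380955291781
```

Run:
```python
from h import *
plan([.6637,-.0675,.066],142.2,4)
```

```text
n 4 from [ 0.6614 -0.0763  0.1404] th 143.2
[0.043, 0.106, 0.93, 0.061]
[0.044, 0.105, 0.93, 0.061]
[0.044, 0.105, 0.93, 0.061]
[0.045, 0.105, 0.93, 0.061]
```

step_arm --pt "0.1 0.2 0.4 0.1" --pt "0.08 0.22 0.8 0.1" --pt "0 0 1 0.05" --pt "0 0 1 0" --pt "0 0 0.5 0"

```text
clock: 17.02
ee_pos: [0.6625, -0.0674, 0.0637]
eef_rot: [[-0.791, 0.612, -0.004], [0.612, 0.791, 0.001], [0.003, -0.002, -1.0]]
contact_force: [-0.1, 0.1, 0.4]
width: 0.802
grip_force: 0.0
```

step_arm --pt "0 0 0 0" --pt "0 0 0 0" --pt "0 0 0 0" --pt "0 0 0 0" --grip 0 --newtons 30

```text
clock: 17.52
ee_pos: [0.6644, -0.0684, 0.068]
eef_rot: [[-0.79, 0.613, 0.001], [0.613, 0.79, -0.001], [-0.002, -0.0, -1.0]]
contact_force: [-1.7, -2.2, 3.4]
width: 0.186
grip_force: 30.9
```

```bash
cat > s.py <<'E'
from h import *
s=read_state(); R=s['eef_rot']; print(s['ee_pos'].round(4),"th",np.degrees(np.arctan2(R[1,0],R[0,0])).round(2),"F",s['contact_force'].round(1),"T",s['ft_torque'].round(3),"w",s['width'].round(3),"q6",s['q'][5].round(3),s['clock'])
E
python3 s.py
```

```text
Traceback (most recent call last):
  File "s.py", line 2, in <module>
    s=read_state(); R=s['eef_rot']; print(s['ee_pos'].round(4),"th",np.degrees(np.arctan2(R[1,0],R[0,0])).round(2),"F",s['contact_force'].round(1),"T",s['ft_torque'].round(3),"w",s['width'].round(3),"q6",s['q'][5].round(3),s['clock'])
                                                                                                                                                                                   ^^^^^^^^^^^^^^^^
AttributeError: 'float' object has no attribute 'round'
```

```bash
sed -i "s/s\['width'\].round(3)/round(s['width'],3)/" s.py; python3 s.py
python3 - <<'E'
import numpy as np
for i in range(52):
    th=142.2-4*i-2; a=np.radians(91.3-th); print(i,round(th+2,1),round(.0555*np.cos(a),3),round(-.0555*np.sin(a),3),end=' | ')
E
```

```text
[ 0.6644 -0.0684  0.068 ] th 142.23 F [-1.7 -2.2  3.4] T [-0.374  0.345 -0.112] w 0.186 q6 -1.125 17.525
0 142.2 0.036 0.042 | 1 138.2 0.039 0.039 | 2 134.2 0.042 0.036 | 3 130.2 0.044 0.033 | 4 126.2 0.047 0.03 | 5 122.2 0.049 0.027 | 6 118.2 0.05 0.023 | 7 114.2 0.052 0.02 | 8 110.2 0.053 0.016 | 9 106.2 0.054 0.012 | 10 102.2 0.055 0.009 | 11 98.2 0.055 0.005 | 12 94.2 0.055 0.001 | 13 90.2 0.055 -0.003 | 14 86.2 0.055 -0.007 | 15 82.2 0.054 -0.011 | 16 78.2 0.054 -0.014 | 17 74.2 0.052 -0.018 | 18 70.2 0.051 -0.022 | 19 66.2 0.049 -0.025 | 20 62.2 0.048 -0.029 | 21 58.2 0.045 -0.032 | 22 54.2 0.043 -0.035 | 23 50.2 0.041 -0.038 | 24 46.2 0.038 -0.041 | 25 42.2 0.035 -0.043 | 26 38.2 0.032 -0.046 | 27 34.2 0.029 -0.048 | 28 30.2 0.025 -0.049 | 29 26.2 0.022 -0.051 | 30 22.2 0.018 -0.053 | 31 18.2 0.014 -0.054 | 32 14.2 0.01 -0.054 | 33 10.2 0.007 -0.055 | 34 6.2 0.003 -0.055 | 35 2.2 -0.001 -0.055 | 36 -1.8 -0.005 -0.055 | 37 -5.8 -0.009 -0.055 | 38 -9.8 -0.013 -0.054 | 39 -13.8 -0.016 -0.053 | 40 -17.8 -0.02 -0.052 | 41 -21.8 -0.024 -0.05 | 42 -25.8 -0.027 -0.048 | 43 -29.8 -0.03 -0.046 | 44 -33.8 -0.033 -0.044 | 45 -37.8 -0.036 -0.042 | 46 -41.8 -0.039 -0.039 | 47 -45.8 -0.042 -0.036 | 48 -49.8 -0.044 -0.033 | 49 -53.8 -0.047 -0.03 | 50 -57.8 -0.049 -0.027 | 51 -61.8 -0.05 -0.023 |
```

First 20 degrees, then check the forces.

step_arm --pt "0.035 0.04 0 1" --pt "0.04 0.04 0 1" --pt "0.04 0.035 0 1" --pt "0.045 0.035 0 1" --pt "0.045 0.03 0 1"

```text
clock: 18.15
ee_pos: [0.6643, -0.063, 0.068]
eef_rot: [[-0.532, 0.847, 0.001], [0.847, 0.532, -0.002], [-0.002, 0.0, -1.0]]
contact_force: [-1.4, -1.8, 2.9]
width: 0.179
grip_force: 30.6
```

```bash
python3 s.py
```

```text
[ 0.6643 -0.063   0.068 ] th 122.13 F [-1.4 -1.8  2.9] T [-0.416  0.242  0.094] w 0.179 q6 -0.766 18.15
```

step_arm --pt "0.05 0.025 0 1" --pt "0.05 0.025 0 1" --pt "0.05 0.02 0 1" --pt "0.055 0.015 0 1" --pt "0.055 0.01 0 1"

```text
clock: 18.77
ee_pos: [0.664, -0.0575, 0.0681]
eef_rot: [[-0.21, 0.978, 0.002], [0.978, 0.21, -0.002], [-0.002, 0.002, -1.0]]
contact_force: [-1.5, -2.0, 3.1]
width: 0.178
grip_force: 30.5
```

step_arm --pt "0.055 0.01 0 1" --pt "0.055 0.005 0 1" --pt "0.055 0 0 1" --pt "0.055 -0.005 0 1" --pt "0.055 -0.005 0 1"

```text
clock: 19.4
ee_pos: [0.6638, -0.0519, 0.068]
eef_rot: [[0.137, 0.991, 0.002], [0.991, -0.137, -0.002], [-0.001, 0.002, -1.0]]
contact_force: [-0.5, -2.7, 2.3]
width: 0.181
grip_force: 30.5
```

step_arm --pt "0.055 -0.01 0 1" --pt "0.055 -0.015 0 1" --pt "0.05 -0.02 0 1" --pt "0.05 -0.02 0 1" --pt "0.05 -0.025 0 1"

```text
clock: 20.02
ee_pos: [0.6636, -0.0464, 0.068]
eef_rot: [[0.467, 0.884, 0.002], [0.884, -0.467, -0.002], [-0.0, 0.003, -1.0]]
contact_force: [-0.1, -2.8, 2.3]
width: 0.179
grip_force: 30.4
```

```bash
python3 s.py
```

```text
[ 0.6636 -0.0464  0.068 ] th 62.13 F [-0.1 -2.8  2.3] T [-0.493  0.118  0.117] w 0.179 q6 0.306 20.025
```

step_arm --pt "0.048 -0.03 0 1" --pt "0.045 -0.03 0 1" --pt "0.043 -0.035 0 1" --pt "0.04 -0.04 0 1" --pt "0.04 -0.04 0 1"

```text
clock: 20.65
ee_pos: [0.6634, -0.0408, 0.068]
eef_rot: [[0.742, 0.671, 0.003], [0.671, -0.742, -0.002], [0.001, 0.003, -1.0]]
contact_force: [0.3, -2.6, 1.8]
width: 0.179
grip_force: 30.4
```

step_arm --pt "0.035 -0.043 0 1" --pt "0.032 -0.046 0 1" --pt "0.03 -0.048 0 1" --pt "0.025 -0.05 0 1" --pt "0.022 -0.05 0 1"

```text
clock: 21.28
ee_pos: [0.6633, -0.0352, 0.068]
eef_rot: [[0.926, 0.377, 0.003], [0.377, -0.926, -0.002], [0.002, 0.003, -1.0]]
contact_force: [0.7, -1.7, 2.6]
width: 0.184
grip_force: 30.4
```

step_arm --pt "0.018 -0.053 0 1" --pt "0.014 -0.054 0 1" --pt "0.01 -0.054 0 1" --pt "0.007 -0.055 0 1" --pt "0.003 -0.055 0 1"

```text
clock: 21.9
ee_pos: [0.6631, -0.0296, 0.0681]
eef_rot: [[0.999, 0.037, 0.004], [0.037, -0.999, -0.001], [0.003, 0.002, -1.0]]
contact_force: [2.1, -3.4, 1.7]
width: 0.18
grip_force: 30.4
```

```bash
python3 s.py
python3 - <<'E'
from h import *
import pickle
t=cam("top"); s=cam("scene")
f=lambda im,x,y,w,h,k:cv2.convertScaleAbs(cv2.resize(im[y:y+h,x:x+w],None,fx=k,fy=k,interpolation=cv2.INTER_CUBIC),alpha=1.6)
cv2.imwrite("pics/v5.png",np.hstack([f(t['color'],225,145,130,110,3),f(s['color'],280,215,130,110,3)]))
E
```

```text
[ 0.6631 -0.0296  0.0681] th 2.14 F [ 2.1 -3.4  1.7] T [-0.398 -0.056  0.083] w 0.18 q6 1.378 21.9
```

View pics/v5.png

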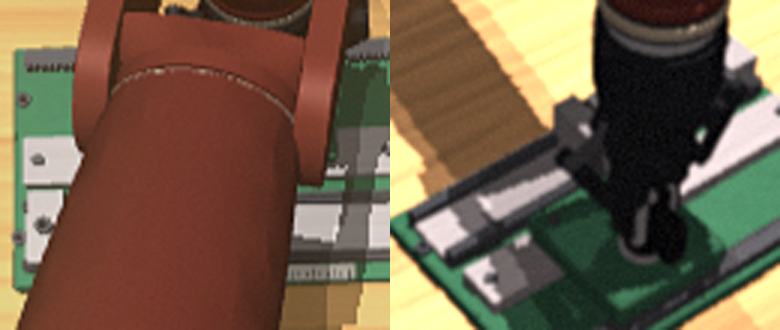

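step_arm --pt "0 -0.053 0 1" --pt "-0.005 -0.053 0 1" --pt "-0.009 -0.053 0 1" --pt "-0.013 -0.053 0 1" --pt "-0.016 -0.052 0 1"

```text
clock: 22.62
ee_pos: [0.6629, -0.024, 0.068]
eef_rot: [[0.952, -0.306, 0.004], [-0.306, -0.952, -0.001], [0.004, -0.0, -1.0]]
contact_force: [3.0, -3.5, 2.1]
width: 0.182
grip_force: 30.4
```

step_arm --pt "-0.02 -0.05 0 1" --pt "-0.023 -0.048 0 1" --pt "0 0 0 0"

```text
clock: 23.0
ee_pos: [0.6629, -0.0217, 0.0681]
eef_rot: [[0.901, -0.433, 0.004], [-0.433, -0.901, -0.001], [0.004, -0.001, -1.0]]
contact_force: [3.9, -1.8, 2.5]
width: 0.183
grip_force: 30.7
```

```bash
python3 s.py
```

```text
[ 0.6629 -0.0217  0.0681] th -25.68 F [ 3.9 -1.8  2.5] T [-0.339 -0.528 -0.081] w 0.183 q6 1.874 23.0
```

step_arm --pt "-0.014 -0.024 0 0.5" --pt "-0.014 -0.024 0 0.5" --pt "-0.015 -0.023 0 0.5" --pt "-0.015 -0.023 0 0.5"

```text
clock: 23.5
ee_pos: [0.6628, -0.0196, 0.0681]
eef_rot: [[0.832, -0.555, 0.004], [-0.555, -0.832, -0.001], [0.004, -0.002, -1.0]]
contact_force: [5.1, -2.7, 2.7]
width: 0.175
grip_force: 30.5
```

```bash
python3 s.py
```

```text
[ 0.6628 -0.0196  0.0681] th -33.71 F [ 5.1 -2.7  2.7] T [-0.357 -0.593  0.131] w 0.175 q6 2.018 23.5
```

step_arm --pt "-0.015 -0.022 0 0.5" --pt "-0.016 -0.022 0 0.5"

```text
clock: 23.75
ee_pos: [0.6628, -0.0184, 0.0681]
eef_rot: [[0.791, -0.612, 0.004], [-0.612, -0.791, -0.001], [0.004, -0.002, -1.0]]
contact_force: [5.6, -2.4, 1.4]
width: 0.186
grip_force: 30.5
```

```bash
python3 s.py
```

```text
[ 0.6628 -0.0184  0.0681] th -37.71 F [ 5.6 -2.4  1.4] T [-0.365 -0.573  0.158] w 0.186 q6 2.089 23.75
```

step_arm --pt "0 -0.017 0 0.25" --pt "0 -0.017 0 0.25" --pt "-0.009 -0.01 0 0.25" --pt "-0.009 -0.01 0 0.25"

```text
clock: 24.25
ee_pos: [0.6627, -0.0173, 0.068]
eef_rot: [[0.746, -0.666, 0.003], [-0.666, -0.746, -0.001], [0.003, -0.002, -1.0]]
contact_force: [3.8, -2.3, 5.6]
width: 0.181
grip_force: 30.9
```

```bash
python3 s.py
```

```text
[ 0.6627 -0.0173  0.068 ] th -41.76 F [ 3.8 -2.3  5.6] T [-0.373 -0.494  0.17 ] w 0.181 q6 2.161 24.25
```

step_arm --pt "-0.009 -0.01 0 0.25" --pt "-0.009 -0.01 0 0.25" --pt "-0.009 -0.01 0 0.25"

```text
clock: 24.62
ee_pos: [0.6627, -0.0165, 0.068]
eef_rot: [[0.71, -0.704, 0.003], [-0.704, -0.71, -0.0], [0.002, -0.002, -1.0]]
contact_force: [3.8, -2.0, 4.1]
width: 0.183
grip_force: 30.9
```

```bash
python3 s.py
```

```text
[ 0.6627 -0.0165  0.068 ] th -44.76 F [ 3.8 -2.   4.1] T [-0.316 -0.471  0.128] w 0.183 q6 2.215 24.625
```

step_arm --pt "-0.01 -0.01 0 0.25" --pt "-0.01 -0.01 0 0.25"

```text
clock: 24.88
ee_pos: [0.6627, -0.0159, 0.068]
eef_rot: [[0.685, -0.729, 0.003], [-0.729, -0.685, -0.0], [0.002, -0.002, -1.0]]
contact_force: [4.4, -2.1, 5.0]
width: 0.184
grip_force: 30.9
```

```bash
python3 s.py
```

```text
[ 0.6627 -0.0159  0.068 ] th -46.76 F [ 4.4 -2.1  5. ] T [-0.368 -0.532  0.177] w 0.184 q6 2.251 24.875
```

step_arm --pt "-0.01 -0.01 0 0.25" --pt "-0.01 -0.01 0 0.25"

```text
clock: 25.12
ee_pos: [0.6627, -0.0153, 0.068]
eef_rot: [[0.659, -0.752, 0.003], [-0.752, -0.659, -0.0], [0.002, -0.002, -1.0]]
contact_force: [3.5, -1.6, 5.7]
width: 0.183
grip_force: 30.9
```

```bash
python3 s.py
```

```text
[ 0.6627 -0.0153  0.068 ] th -48.76 F [ 3.5 -1.6  5.7] T [-0.39  -0.532  0.169] w 0.183 q6 2.287 25.125
```

step_arm --pt "-0.01 -0.01 0 0.25" --pt "-0.01 -0.01 0 0.25"

```text
clock: 25.38
ee_pos: [0.6627, -0.0148, 0.068]
eef_rot: [[0.633, -0.775, 0.003], [-0.775, -0.633, -0.0], [0.002, -0.002, -1.0]]
contact_force: [3.7, -2.2, 6.3]
width: 0.186
grip_force: 30.9
```

```bash
python3 s.py
```

```text
[ 0.6627 -0.0148  0.068 ] th -50.76 F [ 3.7 -2.2  6.3] T [-0.425 -0.512  0.148] w 0.186 q6 2.322 25.375
```

step_arm --pt "-0.01 -0.009 0 0.25" --pt "-0.01 -0.009 0 0.25"

```text
clock: 25.62
ee_pos: [0.6627, -0.0142, 0.068]
eef_rot: [[0.605, -0.796, 0.002], [-0.796, -0.605, -0.0], [0.002, -0.002, -1.0]]
contact_force: [4.0, -2.9, 5.8]
width: 0.184
grip_force: 31.0
```

```bash
python3 s.py
```

```text
[ 0.6627 -0.0142  0.068 ] th -52.75 F [ 4.  -2.9  5.8] T [-0.344 -0.431  0.159] w 0.184 q6 2.358 25.625
```

step_arm --pt "-0.01 -0.009 0 0.25" --pt "-0.01 -0.009 0 0.25"

```text
clock: 25.88
ee_pos: [0.6626, -0.0137, 0.068]
eef_rot: [[0.578, -0.816, 0.002], [-0.816, -0.578, -0.001], [0.002, -0.001, -1.0]]
contact_force: [2.9, -1.7, 5.5]
width: 0.179
grip_force: 30.9
```

```bash
python3 s.py
```

```text
[ 0.6626 -0.0137  0.068 ] th -54.72 F [ 2.9 -1.7  5.5] T [-0.181 -0.283  0.289] w 0.179 q6 2.393 25.875
```

Torque jumped, so the jaw is nipping. Pause and read.

step_arm --pt "0 0 0 0"

```text
clock: 26.0
ee_pos: [0.6627, -0.0137, 0.068]
eef_rot: [[0.578, -0.816, 0.002], [-0.816, -0.578, -0.001], [0.002, -0.002, -1.0]]
contact_force: [3.6, -1.8, 5.2]
width: 0.183
grip_force: 31.0
```

```bash
python3 s.py
```

```text
[ 0.6627 -0.0137  0.068 ] th -54.71 F [ 3.6 -1.8  5.2] T [-0.375 -0.407  0.278] w 0.183 q6 2.393 26.0
```

step_arm --pt "-0.004 -0.004 0 0.1" --pt "0 0 0 0"

```text
clock: 26.25
ee_pos: [0.6627, -0.0136, 0.068]
eef_rot: [[0.572, -0.82, 0.002], [-0.82, -0.572, -0.001], [0.002, -0.001, -1.0]]
contact_force: [4.0, -1.8, 6.8]
width: 0.181
grip_force: 31.1
```

```bash
python3 s.py
```

```text
[ 0.6627 -0.0136  0.068 ] th -55.09 F [ 4.  -1.8  6.8] T [-0.33  -0.402  0.375] w 0.181 q6 2.4 26.25
```

Firm, with a nip of about 13 N. Release and lift clear.

step_arm --pt "0 0 0 0" --pt "0 0 0 0" --pt "0 0 0 0" --pt "0 0 -0.3 0" --pt "0 0 -1 0" --grip 0.7

```text
clock: 26.88
ee_pos: [0.6606, -0.0132, 0.092]
eef_rot: [[0.571, -0.821, -0.003], [-0.821, -0.571, 0.001], [-0.002, 0.002, -1.0]]
contact_force: [-0.2, 0.9, 0.8]
width: 0.697
grip_force: 0.0
```

step_arm --pt "0 0 -1 0" --pt "0 0 -1 0" --pt "0 0 -1 0" --pt "1 0 -1 0" --pt "1 0 -1 0"

```text
clock: 27.5
ee_pos: [0.6849, -0.0464, 0.1947]
eef_rot: [[0.572, -0.82, 0.001], [-0.82, -0.572, -0.0], [0.001, -0.001, -1.0]]
contact_force: [1.0, -0.9, -0.1]
width: 0.698
grip_force: 0.0
```

step_arm --pt "1 1 0 0" --pt "1 1 0 0" --pt "1 1 0 0" --pt "1 1 0 0" --pt "1 1 0 0"

```text
clock: 28.12
ee_pos: [0.6595, -0.1864, 0.1939]
eef_rot: [[0.571, -0.821, 0.001], [-0.821, -0.571, -0.0], [0.001, -0.0, -1.0]]
contact_force: [0.5, -1.0, 0.2]
width: 0.697
grip_force: 0.0
```

step_arm --pt "0 1 0 0" --pt "0 1 0 0" --pt "0 1 0 0" --pt "0 1 0 0" --pt "0 0 0 0"

```text
clock: 28.75
ee_pos: [0.5929, -0.2317, 0.1929]
eef_rot: [[0.57, -0.822, 0.0], [-0.822, -0.57, 0.0], [0.0, -0.0, -1.0]]
contact_force: [-0.0, 0.9, 0.1]
width: 0.696
grip_force: 0.0
```

```bash
python3 s.py
python3 - <<'E'
from h import *
import pickle
t=cam("top"); s=cam("scene"); pickle.dump((t,s),open("v6.pkl","wb"))
f=lambda im,x,y,w,h,k:cv2.convertScaleAbs(cv2.resize(im[y:y+h,x:x+w],None,fx=k,fy=k,interpolation=cv2.INTER_CUBIC),alpha=1.6)
cv2.imwrite("pics/v6.png",np.hstack([f(t['color'],225,145,130,110,3),f(s['color'],280,215,130,110,3)]))
E
```

```text
[ 0.5929 -0.2317  0.1929] th -55.24 F [-0.   0.9  0.1] T [-0.042  0.049  0.029] w 0.696 q6 2.045 28.75
```

View pics/v6.png

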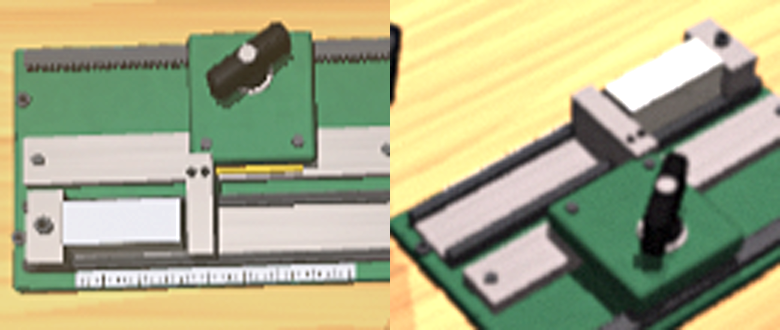

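The bar stands in the trough between the stop (62,225) and the jaw (187,205), and it is touching in the scene view too. I'll check numerically that the stop and bystanders are unmoved.

Run:
```python
from h import *
import pickle
t,s=pickle.load(open("v6.pkl","rb")); t0=pickle.load(open("top0.pkl","rb")); s0=pickle.load(open("scene0.pkl","rb"))
g=lambda c:cv2.cvtColor(c['color'],cv2.COLOR_BGR2GRAY).astype(np.float32)
for n,a,b,x,y,w,h in(("stop",t0,t,231,206,14,24),("vise",t0,t,229,155,60,40),("stop s",s0,s,378,223,26,18),("oil",t0,t,120,155,55,50),("square",t0,t,98,240,60,65),("offcut s",s0,s,230,383,25,30)):
    A,B=g(a)[y:y+h,x:x+w],g(b)[y-4:y+h+4,x-4:x+w+4]
    r=cv2.matchTemplate(B,A,cv2.TM_CCOEFF_NORMED); i=np.unravel_index(r.argmax(),r.shape); print(n,i[1]-4,i[0]-4,r.max().round(3),r[4,4].round(3),np.abs(A-B[4:-4,4:-4]).mean().round(1))
G=g(t).astype(int); 
for r in (213,222): print(r,G[r,280:294].tolist(),G[r,238:252].tolist(),g(t0).astype(int)[r,238:252].tolist())
print("jaw",onz(t,[(287.3,213)],.056),"bar rear",onz(t,[(285.7,219)],.06),"bar front",onz(t,[(245.7,219)],.06))
```

```text
stop 0 0 0.999 0.999 25.2
vise 0 0 0.982 0.982 21.3
stop s 4 4 0.33 0.227 47.6
oil 0 0 1.0 1.0 23.3
square 0 0 0.999 0.999 26.4
offcut s 0 0 0.987 0.987 13.0
213 [148, 148, 148, 150, 156, 39, 30, 113, 140, 137, 137, 137, 137, 137] [133, 133, 134, 134, 134, 134, 134, 120, 152, 152, 150, 151, 150, 150] [105, 105, 105, 105, 105, 105, 107, 110, 28, 33, 29, 44, 42, 43]
222 [148, 148, 148, 149, 157, 44, 34, 95, 142, 139, 139, 138, 139, 138] [57, 65, 56, 68, 125, 139, 136, 119, 150, 148, 148, 148, 148, 148] [41, 48, 41, 50, 97, 110, 109, 111, 26, 33, 32, 47, 115, 109]
jaw [[0.5684014  0.02674146 0.056     ]] bar rear [[0.55504498 0.02956992 0.06      ]] bar front [[0.55547417 0.11178466 0.06      ]]
```

```bash
python3 -c "
from h import *
print(env.job_done())"
```

```text
the job is handed in; nothing more can be done
None
```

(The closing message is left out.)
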